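Lock the quarter-turn fastener of the orange pump module

ROBOT

A 7-joint arm with a two-finger parallel gripper is mounted at the origin on a cart in front of the work surface, level with it; the furniture and walls round the work are solid. World frame = base frame: x ahead of the robot, y to its left, z up, the work surface at z = 0. Lengths are in m, angles in rad, forces in N, time in s.
With the tool pointing down it reaches from about 0.425 to 0.875 m from the base axis. Payload 4.7 kg.
Tool frame: the origin (TCP) lies where the fingers leave the gripper's body, on its centre line; the fingertips stand 73 mm ahead of it and the grasp point (between the pads) lies 54 mm ahead of it; z points along the fingers, y is the line along which they close (so a half turn about z gives the same grasp; the last joint's range is limited). The gripper opens to 85 mm and grips with 20 to 120 N. Pads are 22 mm wide; open, the fingers measure 114 mm over their backs; the gripper's body (76 mm by 85 mm) begins 54 mm behind the grasp point. The pads swing forward as they close: fully open they stand 13 mm farther back than shut.
Start: joints at [1.35, 0.321, -0.07, 1.45, 0.023, 1.371, -0.057], TCP at [0.151, -0.632, 0.304] pointing down, gripper open.
Joint ranges: [-2.86, 2.86], [-0.3, 2.09], [-1.38, 1.24], [0.06, 2.45], [-1.56, 4.7], [0.09, 2.05], [-2.69, 2.69]. Speed limits (rad/s): [2.57, 2.57, 3.14, 3.14, 3.14, 3.14, 3.14].

INTERFACE

Orientations are given as [roll, pitch, yaw] about the fixed x, y, z axes, in that order (R = Rz(yaw) Ry(pitch) Rx(roll)).
In Python, from workcell import arm gives the robot as it stands.
- The arm moves only by the tool apply_moves, never from a script. Its argument "deltas" is a list of rows, each an object with "twist": the turn, a rotation vector about the tool's x, y, z in degrees, a list of three; "offset": the shift along the tool's x, y, z in m, a list of three; "fingers": the closure, from -1 (fully open) to 1 (shut). A call has exactly 5 rows; each row is the pose to reach, as a shift and turn from the pose commanded when the call began, along the tool's axes at that moment; what a row does not reach only later rows make up. A row lasts 1/12 s, in which the tool goes at most 41.7 mm and 7.16 degrees, less where a joint would pass 70% of its speed; a pose out of reach is approached as far as the arm can. A call with a gripper value outside its range is refused whole. The fingers move at their own pace and stop on an object; the grip force is fixed at half the most. Time passes only in rows, so rows that repeat a pose let the fingers close, or fill a call up. It gives the time, the measured TCP pose, the force and the opening at its end, in the units of the state.
- arm.sense(): the state, without advancing time (a new reading comes with each control period).
- arm.capture(name): name is "scene" or "top"; returns (picture, depth): 480x640x3 uint8, red, green, blue; 480x640 float32, m along the optical axis (not along the pixel's ray), 0 where there is no reading.
- arm.camera_model(name): a dict with "mtx" (3x3 intrinsics, pixels), "rvec" (rotation vector, rad) and "tvec" (3), from world to camera coordinates, as OpenCV has them. Camera axes: x right, y down, z forward; pixel columns grow to the right and rows downward; lengths in m; the calibration is good to about 2 mm. A picture is of the moment at which its call begins. camera_model takes no time and is no camera call.
- arm.sign_off(): hands the job in, once; it reports no verdict.
The state is a dict: "time_s": time; "joints": joint angles; "dq": joint speeds; "joint_torque": joint torques, N m; "ee_pos": TCP position; "tool_rot": TCP orientation; "wrist_force": force on the tool from outside, world axes, zero at the start; "torque": the same for the moment, N m; "finger_gap": opening from 0.0 (shut) to 1.0 (fully open).
Only numpy, scipy, OpenCV 4.12 (cv2) and the standard library are available. Lean on these libraries where they do the work, as an engineer would, in place of code of your own. Each camera call takes 0.05 s, during which the arm holds its last target. There are 200 camera calls.

TASK

The pump module with the orange wing has had its filter changed and its cover must be locked again: turn the orange wing until it lines up with the slot under it (the white marks), press it right down, then turn it a quarter turn clockwise, all the way across the slot to the red marks, so that it stays down when you let go. The module with the blue wing is still being worked on: leave its wing as it is.

Things in the scene. Friction and masses are not known exactly. Their poses are not given: they have to be found in the camera images.
- orange_module: Grey-white pump module with the orange wing, fixed to the table: 150 (x) x 120 (y) x 50 mm high; origin under its centre, z up. At x = -30 mm, y = 0 on its cover: a metal escutcheon 70 x 70 mm, top at z = 64 mm, with a slot 15 mm wide along this body's x axis. White marks at the slot's two ends, red marks 90 degrees away.
- orange_grip (a point): On the orange wing's axis, 12 mm below its top, moving with it; x along the wing. Wing: upright grip 46 long, 14 thick, 36 mm tall (24 mm below to 12 above this point). Standing up, the point is 106 mm over the table. A spring (1 to 4 N) lifts it. Lined up with the slot (within about 12 degrees) it can be pressed down 14 mm to a stop; turned out of the slot while down, it stays 12 mm down.
- orange_turn (a joint): Angle of the orange wing in its module (rad): 0 = along the slot (white marks), growing clockwise seen from above; 1.57 = across the slot (red marks, locked if down); stops at -0.4 and 1.6. Starts standing up between 0.5 and 1.0; light friction. A 39 mm cross pin under the wing, parallel to it, blocks pressing unless lined up.
- blue_end (a point): One end of the blue wing (23 mm from its axis along the wing, 12 mm below its top) on the other, otherwise identical module, whose wing also stands up. Leave it alone.

How it is judged:
At the end, for the whole second after the job is handed in: The orange wing stands across its slot (turned to within about 18 degrees of the red marks), stays down by itself (at least 9 mm below its starting height), is released, and the blue wing is where it was (its end within 6 mm) (value of joint orange_turn above 1.25 rad and z of orange_grip in the frame of orange_module below 0.097 m and distance of blue_end from where it was at the start of the episode below 0.006 m); the robot touches nothing.
It fails at once if the blue wing was turned or pushed (distance of blue_end from where it was at the start of the episode above 0.006 m).
It also fails if it takes over 34 s, if anything falls off the work surface, if the arm or the gripper's body presses on something with over 40 N, if the wrist force passes 120 N, or if a joint passes its speed limit or range.

## Working session

There is one attempt and no reset: what is moved stays moved. The work goes in short steps, Python scripts to look and compute and a tool call to move; the robot and the scene stay as the last step left them, time stands still between calls to the robot, and variables do not carry over. Pictures are saved under pics/ and viewed, on a budget of 10 in all, crops included, one or two more only if the job needs it, and the job is handed in when it is done.

Besides the shell and the picture viewer there is one more tool, called after ">>>" as name([rows], argument=value, ...), one row to a line, values as JSON. apply_moves: Moves the arm, as the interface text tells. Its arguments: {"type":"object","properties":{"deltas":{"type":"array"}},"required":["deltas"]}

```bash
mkdir -p pics
cat > h.py <<'E'
import numpy as np,cv2
from workcell import arm
def cap(n,f=None):
    p,d=arm.capture(n)
    np.savez(f'{n}.npz',p=p,d=d)
    if f: cv2.imwrite('pics/'+f,p[:,:,::-1])
    return p,d
def cam(n):
    m=arm.camera_model(n);K=np.array(m['mtx'],float);R=cv2.Rodrigues(np.array(m['rvec'],float))[0];t=np.array(m['tvec'],float).ravel();return K,R,t
def cloud(n,d):
    K,R,t=cam(n);v,u=np.mgrid[:480,:640]
    c=np.stack([(u-K[0,2])/K[0,0]*d,(v-K[1,2])/K[1,1]*d,d],-1)
    return (c-t)@R
def onz(n,u,v,z):
    K,R,t=cam(n);r=R.T@np.linalg.solve(K,[u,v,1.]);c=-R.T@t
    return c+r*(z-c[2])/r[2]
E
python3 - <<'E'
from h import *
s=arm.sense();print({k:np.round(v,3).tolist() for k,v in s.items()})
for n in('top','scene'):
    p,d=cap(n,n+'0.png');K,R,t=cam(n);print(n,K.round(1).tolist(),(-R.T@t).round(3),R[2].round(2))
    P=cloud(n,d);h=cv2.cvtColor(p,cv2.COLOR_RGB2HSV)
    for nm,lo,hi in(('or',5,20),('bl',100,125)):
        m=(h[...,0]>=lo)&(h[...,0]<=hi)&(h[...,1]>140)&(h[...,2]>80)&(d>0)
        v,u=np.nonzero(m)
        if len(u):print(nm,len(u),np.median(u),np.median(v),P[m].mean(0).round(3),P[m].min(0).round(3),P[m].max(0).round(3))
E
```

```text
{'time_s': 0.0, 'joints': [1.35, 0.322, -0.07, 1.452, 0.023, 1.371, -0.057], 'dq': [-0.0, -0.002, 0.001, -0.0, 0.001, 0.001, -0.0], 'joint_torque': [0.0, -49.358, -0.382, -31.433, 0.013, 0.012, -0.0], 'ee_pos': [0.151, -0.632, 0.303], 'tool_rot': [-3.14, 0.0, 0.235], 'wrist_force': [0.333, -0.234, 0.196], 'torque': [0.013, -0.013, 0.007], 'finger_gap': 1.006}
top [[608.5, 0.0, 314.5], [0.0, 608.5, 240.0], [0.0, 0.0, 1.0]] [0.455 0.013 0.987] [ 0.06 -0.03 -1.  ]
or 455 169.0 226.0 [0.565 0.15  0.086] [ 0.484 -0.162 -0.004] [0.683 0.24  0.122]
bl 2668 39.0 277.0 [0.495 0.328 0.06 ] [ 0.425 -0.128 -0.001] [0.848 0.477 0.122]
scene [[499.3, 0.0, 316.6], [0.0, 499.3, 236.3], [0.0, 0.0, 1.0]] [0.007 0.316 0.693] [ 0.6  -0.39 -0.7 ]
or 537 198.0 289.0 [0.512 0.178 0.079] [ 0.482 -1.142  0.011] [0.662 0.215 0.12 ]
bl 673 246.0 203.0 [0.586 0.001 0.072] [ 0.421 -1.182  0.   ] [0.912 0.513 0.34 ]
```

View pics/top0.png

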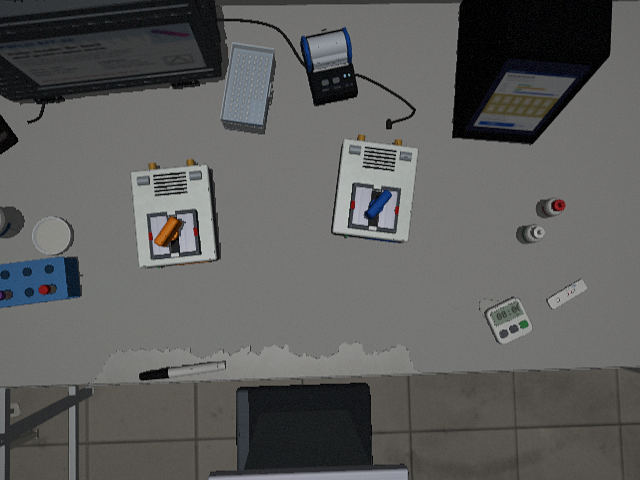

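View pics/scene0.png

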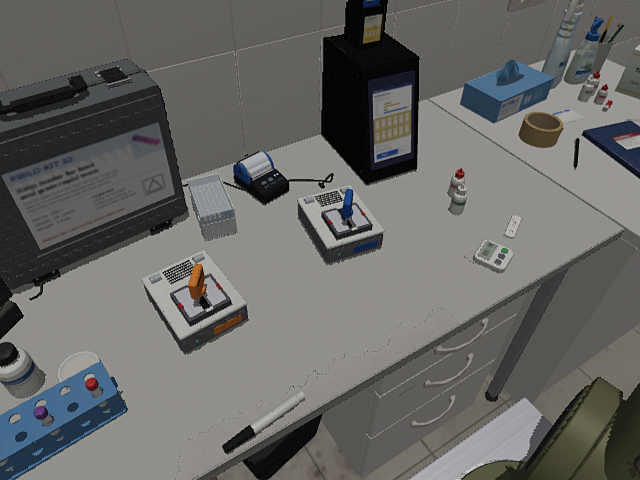

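The two modules are at about (174,216) with the orange wing at (169,232), and (375,190) with the blue wing at (378,206) in the top view. The wings stand tilted from their slots, and the module's +x points away from the robot. Next I'll measure the orange one more closely.

Run:
```python
from h import *
f=np.load('top.npz');p,d=f['p'],f['d'];P=cloud('top',d)
h=cv2.cvtColor(p,cv2.COLOR_RGB2HSV)
m=(h[...,0]>=5)&(h[...,0]<=20)&(h[...,1]>140)&(d>0)
w=np.zeros_like(m);w[205:260,140:200]=1
t=m&w&(P[...,2]>.108)
v,u=np.nonzero(t);q=P[t];print('wing top',len(q),q.mean(0).round(4),q.max(0).round(3),np.mean(u),np.mean(v))
r=cv2.minAreaRect((q[:,:2]*1000).astype(np.float32));print(r)
b=np.zeros_like(m);b[155:275,125:225]=1
for lo,hi in((.044,.056),(.058,.07)):
    k=b&(P[...,2]>lo)&(P[...,2]<hi);q=P[k];print(lo,len(q),np.median(q[:,2]),cv2.minAreaRect((q[:,:2]*1000).astype(np.float32)))
cv2.imwrite('pics/crop1.png',cv2.resize(p[150:280,120:230,::-1],None,fx=4.5,fy=4.5,interpolation=cv2.INTER_CUBIC))
```

```text
wing top 317 [0.5286 0.1955 0.1165] [0.55  0.214 0.122] 166.25236593059938 230.82649842271294
((528.9879760742188, 196.2056121826172), (13.719675064086914, 45.66038131713867), 54.32071304321289)
0.044 5335 0.04976586782075394 ((559.3630981445312, 199.31610107421875), (150.43521118164062, 120.8141860961914), 4.603335380554199)
0.058 1685 0.0637519475376366 ((557.0120849609375, 197.814453125), (126.21428680419922, 95.64144897460938), 5.471044063568115)
```

View pics/crop1.png

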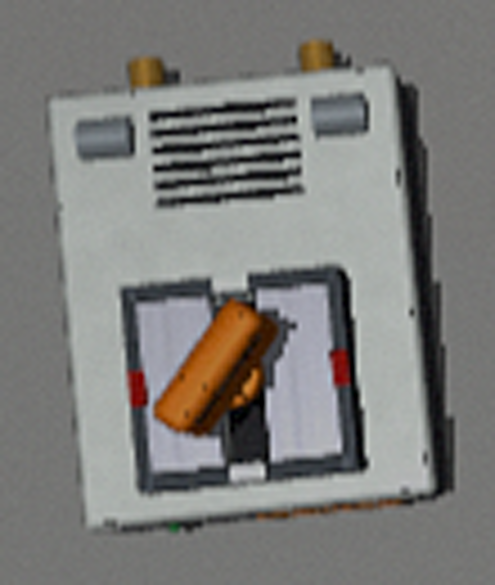

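Crop: the wing runs from lower-left (180,410) to upper-right (250,320). The white marks are at (230,285) and (248,470), the red marks at (137,388) and (341,367). The module axis comes out at about (0.529, 0.197). Wing yaw is −35.7° and module yaw +4.6°, so orange_turn is about 0.70 rad, which is inside the given range. Now the approach path.

```bash
cat >> h.py <<'E'
def delta(a,b): # a,b=(x,y,z,yawdeg) tool down
    y=np.radians(a[3]);w=np.subtract(b[:3],a[:3])
    T=np.array([[np.cos(y),np.sin(y),0],[np.sin(y),-np.cos(y),0],[0,0,-1]])
    return (T@w).round(4).tolist(),round(-(b[3]-a[3]),1)
def now():
    s=arm.sense();return [*s['ee_pos'],np.degrees(s['tool_rot'][2])],s
def go(b):
    a,s=now();yw=(b[3]-a[3]+180)%360-180
    print(round(s['time_s'],2),np.round(a,4).tolist(),np.degrees(s['tool_rot'][:2]).round(2),'F',np.round(s['wrist_force'],1),'gap',round(s['finger_gap'],3),'->',delta(a,[*b[:3],a[3]+yw]))
E
python3 - <<'E'
from h import *
a,s=now()
az=np.radians(np.linspace(-76.6,20.4,7));r=[.65,.60,.54,.52,.52,.54,.564];z=[.303,.3,.3,.3,.29,.28,.25];yw=np.linspace(13.5,144.3,7)
W=[[R*np.cos(t),R*np.sin(t),Z,y] for R,t,Z,y in zip(r,az,z,yw)];W[0]=a
for i in range(6):print(np.round(W[i+1],3),delta(W[i],W[i+1]),np.linalg.norm(np.subtract(W[i+1],W[i])[:3]).round(3))
for n in('top','scene'):
    P=cloud(n,np.load(n+'.npz')['d']).reshape(-1,3);P=P[(P[:,2]>.15)&(P[:,2]<.6)&(P[:,0]>.1)]
    R=np.hypot(P[:,0],P[:,1]);A=np.degrees(np.arctan2(P[:,1],P[:,0]))
    print(n,[(k,R[(A>k)&(A<k+15)].min().round(2)) for k in range(-80,40,15) if ((A>k)&(A<k+15)).any()])
E
```

```text
[ 0.296 -0.522  0.3   35.3  ] ([0.1666, -0.0732, 0.0029], np.float64(-21.8)) 0.182
[ 0.387 -0.377  0.3   57.1  ] ([0.1577, -0.0659, 0.0], np.float64(-21.8)) 0.171
[ 0.459 -0.245  0.3   78.9  ] ([0.1499, -0.0112, 0.0], np.float64(-21.8)) 0.15
[  0.509  -0.108   0.29  100.7  ] ([0.1445, 0.0227, 0.01], np.float64(-21.8)) 0.147
[5.390e-01 4.000e-02 2.800e-01 1.225e+02] ([0.1393, 0.0566, 0.01], np.float64(-21.8)) 0.151
[  0.529   0.197   0.25  144.3  ] ([0.1375, 0.0759, 0.03], np.float64(-21.8)) 0.16
top [(-35, np.float64(0.76)), (-20, np.float64(0.76)), (-5, np.float64(0.79)), (10, np.float64(0.79)), (25, np.float64(0.84))]
scene [(-65, np.float64(1.22)), (-50, np.float64(1.12)), (-35, np.float64(0.76)), (-20, np.float64(0.76)), (-5, np.float64(0.79)), (10, np.float64(0.79)), (25, np.float64(0.84))]
```

Nothing stands in the way. Starting with one move to check the conventions.

>>> apply_moves([
  {"twist": [0,0,-4.4],"offset": [0.033,-0.0146,0.0],"fingers": -1},
  {"twist": [0,0,-8.8],"offset": [0.0667,-0.029,0.001],"fingers": -1},
  {"twist": [0,0,-13.2],"offset": [0.1,-0.044,0.002],"fingers": -1},
  {"twist": [0,0,-17.5],"offset": [0.1333,-0.0586,0.003],"fingers": -1},
  {"twist": [0,0,-21.8],"offset": [0.1666,-0.0732,0.003],"fingers": -1},
])

```text
time_s: 0.52
ee_pos: [0.2972, -0.5207, 0.3002]
tool_rot: [-3.141, 0.0, 0.619]
wrist_force: [0.9, -0.3, 0.6]
finger_gap: 1.0
```

>>> apply_moves([
  {"twist": [0,0,-4.4],"offset": [0.0315,-0.013,0.0],"fingers": -1},
  {"twist": [0,0,-8.8],"offset": [0.063,-0.026,0.0],"fingers": -1},
  {"twist": [0,0,-13.2],"offset": [0.0945,-0.039,0.0],"fingers": -1},
  {"twist": [0,0,-17.5],"offset": [0.126,-0.052,0.0],"fingers": -1},
  {"twist": [0,0,-21.8],"offset": [0.1577,-0.0659,0.0],"fingers": -1},
])

```text
time_s: 0.93
ee_pos: [0.3874, -0.3758, 0.3005]
tool_rot: [-3.141, 0.0, 0.999]
wrist_force: [0.2, -0.3, 0.0]
finger_gap: 1.001
```

>>> apply_moves([
  {"twist": [0,0,-4.4],"offset": [0.03,-0.002,0.0],"fingers": -1},
  {"twist": [0,0,-8.8],"offset": [0.06,-0.004,0.0],"fingers": -1},
  {"twist": [0,0,-13.2],"offset": [0.09,-0.007,0.0],"fingers": -1},
  {"twist": [0,0,-17.5],"offset": [0.12,-0.009,0.0],"fingers": -1},
  {"twist": [0,0,-21.8],"offset": [0.15,-0.0112,0.0],"fingers": -1},
])

```text
time_s: 1.35
ee_pos: [0.4594, -0.2439, 0.3006]
tool_rot: [-3.141, 0.0, 1.38]
wrist_force: [-0.1, -1.0, 0.6]
finger_gap: 1.001
```

>>> apply_moves([
  {"twist": [0,0,-4.4],"offset": [0.029,0.0045,0.002],"fingers": -1},
  {"twist": [0,0,-8.8],"offset": [0.058,0.009,0.004],"fingers": -1},
  {"twist": [0,0,-13.2],"offset": [0.087,0.0135,0.006],"fingers": -1},
  {"twist": [0,0,-17.5],"offset": [0.116,0.018,0.008],"fingers": -1},
  {"twist": [0,0,-21.8],"offset": [0.1445,0.0227,0.01],"fingers": -1},
])

```text
time_s: 1.77
ee_pos: [0.5093, -0.1065, 0.2906]
tool_rot: [-3.141, 0.0, 1.76]
wrist_force: [-0.2, -0.7, -0.5]
finger_gap: 0.998
```

>>> apply_moves([
  {"twist": [0,0,-4.4],"offset": [0.028,0.0113,0.002],"fingers": -1},
  {"twist": [0,0,-8.8],"offset": [0.056,0.0226,0.004],"fingers": -1},
  {"twist": [0,0,-13.2],"offset": [0.084,0.034,0.006],"fingers": -1},
  {"twist": [0,0,-17.5],"offset": [0.112,0.0453,0.008],"fingers": -1},
  {"twist": [0,0,-21.8],"offset": [0.1393,0.0566,0.01],"fingers": -1},
])

```text
time_s: 2.18
ee_pos: [0.539, 0.0408, 0.2805]
tool_rot: [-3.141, 0.0, 2.141]
wrist_force: [1.0, -0.6, -0.7]
finger_gap: 1.0
```

>>> apply_moves([
  {"twist": [0,0,-4.4],"offset": [0.0275,0.0152,0.006],"fingers": -1},
  {"twist": [0,0,-8.8],"offset": [0.055,0.0304,0.012],"fingers": -1},
  {"twist": [0,0,-13.2],"offset": [0.0825,0.0455,0.018],"fingers": -1},
  {"twist": [0,0,-17.5],"offset": [0.11,0.0607,0.024],"fingers": -1},
  {"twist": [0,0,-21.8],"offset": [0.1375,0.0759,0.03],"fingers": -1},
])

```text
time_s: 2.6
ee_pos: [0.529, 0.1973, 0.2503]
tool_rot: [-3.141, 0.0, 2.521]
wrist_force: [0.2, -0.0, -0.2]
finger_gap: 1.001
```

Run:
```python
from h import *
go([.529,.1965,.161,144.3])
print(np.round(arm.sense()['joints'],2))
p,d=cap('scene','s1.png')
```

```text
2.6 [0.529, 0.1973, 0.2503, 144.4462] [-179.97    0.  ] F [ 0.2 -0.  -0.2] gap 1.001 -> ([-0.0005, -0.0006, 0.0893], np.float64(0.1))
[ 0.38  0.29 -0.91  1.71  0.24  1.26  0.36]
```

View pics/s1.png

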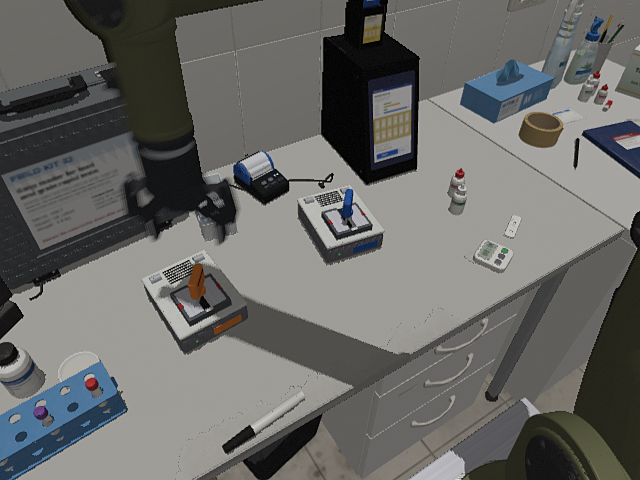

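The open gripper is over the orange module (gripper at 190,190; wing at 197,285), and the arm is clear of the case. Descend, then close.

>>> apply_moves([
  {"twist": [0,0,0],"offset": [0,0,0.018],"fingers": -1},
  {"twist": [0,0,0],"offset": [0,0,0.036],"fingers": -1},
  {"twist": [0,0,0],"offset": [0,-0.0005,0.054],"fingers": -1},
  {"twist": [0,0,0],"offset": [0,-0.0005,0.072],"fingers": -1},
  {"twist": [0,0,0],"offset": [0,-0.0005,0.089],"fingers": -1},
])

```text
time_s: 3.07
ee_pos: [0.5288, 0.1952, 0.1605]
tool_rot: [-3.141, -0.0, 2.517]
wrist_force: [0.0, -0.5, -0.1]
finger_gap: 1.001
```

>>> apply_moves([
  {"twist": [0,0,0],"offset": [0,0,0],"fingers": 0.2},
  {"twist": [0,0,0],"offset": [0,0,0],"fingers": 0.5},
  {"twist": [0,0,0],"offset": [0,0,0],"fingers": 1},
  {"twist": [0,0,0],"offset": [0,0,0],"fingers": 1},
  {"twist": [0,0,0],"offset": [0,0,0],"fingers": 1},
])

```text
time_s: 3.48
ee_pos: [0.5298, 0.1959, 0.1631]
tool_rot: [3.14, 0.001, 2.517]
wrist_force: [-0.4, -0.1, -0.2]
finger_gap: 0.3
```

>>> apply_moves([
  {"twist": [0,0,0],"offset": [0,0,0],"fingers": 1},
  {"twist": [0,0,0],"offset": [0,0,0],"fingers": 1},
  {"twist": [0,0,0],"offset": [0,0,0],"fingers": 1},
  {"twist": [0,0,0],"offset": [0,0,0],"fingers": 1},
  {"twist": [0,0,0],"offset": [0,0,0],"fingers": 1},
])

```text
time_s: 3.9
ee_pos: [0.5297, 0.1959, 0.1623]
tool_rot: [3.14, 0.001, 2.518]
wrist_force: [1.9, 0.4, 1.0]
finger_gap: 0.151
```

Gripped: the opening is about 13 mm on a 14 mm wing. Turn ccw 40° to the slot.

>>> apply_moves([
  {"twist": [0,0,-4],"offset": [0,0,0],"fingers": 1},
  {"twist": [0,0,-9],"offset": [0,0,0],"fingers": 1},
  {"twist": [0,0,-14],"offset": [0,0,0],"fingers": 1},
  {"twist": [0,0,-18],"offset": [0,0,0],"fingers": 1},
  {"twist": [0,0,-22],"offset": [0,0,0],"fingers": 1},
])

```text
time_s: 4.32
ee_pos: [0.5298, 0.196, 0.1623]
tool_rot: [3.14, 0.001, 2.905]
wrist_force: [2.6, 1.2, 0.5]
finger_gap: 0.154
```

>>> apply_moves([
  {"twist": [0,0,-5],"offset": [0,0,0],"fingers": 1},
  {"twist": [0,0,-10],"offset": [0,0,0],"fingers": 1},
  {"twist": [0,0,-14],"offset": [0,0,0],"fingers": 1},
  {"twist": [0,0,-18.3],"offset": [0,0,0],"fingers": 1},
  {"twist": [0,0,-18.3],"offset": [0,0,0],"fingers": 1},
])

```text
time_s: 4.73
ee_pos: [0.5298, 0.1961, 0.1622]
tool_rot: [3.14, 0.001, -3.06]
wrist_force: [2.7, 2.1, 0.6]
finger_gap: 0.15
```

Run:
```python
from h import *
go([.529,.1965,.147,184.6]);s=arm.sense();print(np.round(s['torque'],2),np.round(s['joints'],2))
```

```text
4.73 [0.5298, 0.1961, 0.1622, -175.3352] [1.7994e+02 9.0000e-02] F [2.7 2.1 0.6] gap 0.15 -> ([0.0007, 0.0005, 0.0152], np.float64(0.1))
[ 0.37 -0.65  0.03] [ 0.44  0.44 -1.01  1.8   0.41  1.13  0.94]
```

Lined up. Press down.

>>> apply_moves([
  {"twist": [0,0,0],"offset": [0,0,0.003],"fingers": 1},
  {"twist": [0,0,0],"offset": [0,0,0.006],"fingers": 1},
  {"twist": [0,0,0],"offset": [0,0,0.009],"fingers": 1},
  {"twist": [0,0,0],"offset": [0,0,0.012],"fingers": 1},
  {"twist": [0,0,0],"offset": [0,0,0.014],"fingers": 1},
])

```text
time_s: 5.15
ee_pos: [0.5299, 0.1962, 0.1486]
tool_rot: [3.141, 0.002, -3.063]
wrist_force: [0.2, 0.0, 18.9]
finger_gap: 0.147
```

Run:
```python
from h import *
go([.529,.1965,.147,184.6]);s=arm.sense();print(np.round(s['torque'],2))
f,_=cap('scene');cv2.imwrite('pics/s2.png',cv2.resize(f[180:360,110:290,::-1],None,fx=3,fy=3,interpolation=cv2.INTER_CUBIC))
go([.529,.1965,.147,184.6])
```

```text
5.15 [0.5299, 0.1962, 0.1486, -175.4726] [1.7998e+02 1.1000e-01] F [ 0.2  0.  18.9] gap 0.147 -> ([0.0009, 0.0004, 0.0016], np.float64(-0.1))
[0.03 0.05 0.03]
5.2 [0.5299, 0.1962, 0.1489, -175.4702] [-1.8e+02  9.0e-02] F [1.6 1.3 8.9] gap 0.154 -> ([0.0008, 0.0004, 0.0019], np.float64(-0.1))
```

View pics/s2.png

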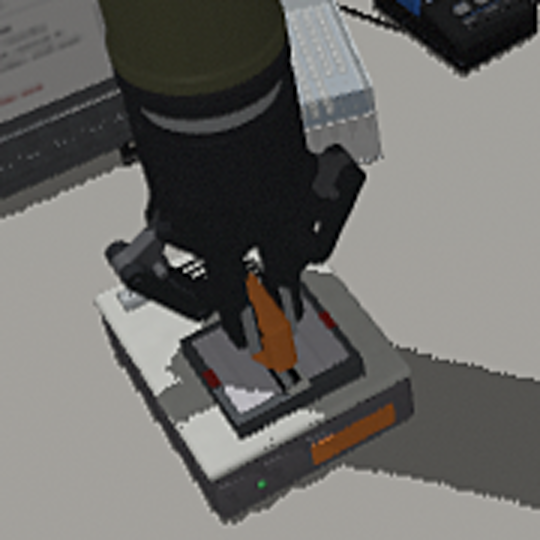

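The wing (265,330) is held in line with the slot and sits down in it, with the grip centred. TCP travel was 13.5 mm with about 9 N residual, which fits it resting near the stop. Now turn clockwise 90° in three calls.

>>> apply_moves([
  {"twist": [0,0,6],"offset": [0,0,0],"fingers": 1},
  {"twist": [0,0,12],"offset": [0,0,0],"fingers": 1},
  {"twist": [0,0,18],"offset": [0,0,0],"fingers": 1},
  {"twist": [0,0,24],"offset": [0,0,0],"fingers": 1},
  {"twist": [0,0,30],"offset": [0,0,0],"fingers": 1},
])

```text
time_s: 5.62
ee_pos: [0.5298, 0.196, 0.1489]
tool_rot: [3.141, 0.001, 2.692]
wrist_force: [1.4, 1.5, 7.3]
finger_gap: 0.153
```

>>> apply_moves([
  {"twist": [0,0,6],"offset": [0,0,0],"fingers": 1},
  {"twist": [0,0,12],"offset": [0,0,0],"fingers": 1},
  {"twist": [0,0,18],"offset": [0,0,0],"fingers": 1},
  {"twist": [0,0,24],"offset": [0,0,0],"fingers": 1},
  {"twist": [0,0,30],"offset": [0,0,0],"fingers": 1},
])

```text
time_s: 6.03
ee_pos: [0.5296, 0.1959, 0.1489]
tool_rot: [3.141, 0.001, 2.168]
wrist_force: [1.0, 0.7, 7.8]
finger_gap: 0.153
```

>>> apply_moves([
  {"twist": [0,0,6],"offset": [0,0,0],"fingers": 1},
  {"twist": [0,0,12],"offset": [0,0,0],"fingers": 1},
  {"twist": [0,0,18],"offset": [0,0,0],"fingers": 1},
  {"twist": [0,0,24],"offset": [0,0,0],"fingers": 1},
  {"twist": [0,0,29],"offset": [0,0,0],"fingers": 1},
])

```text
time_s: 6.45
ee_pos: [0.5295, 0.1959, 0.1489]
tool_rot: [3.141, 0.0, 1.662]
wrist_force: [1.8, 1.3, 7.4]
finger_gap: 0.151
```

Run:
```python
from h import *
go([.529,.1965,.147,94.6]);s=arm.sense();print(np.round(s['torque'],2))
```

```text
6.45 [0.5295, 0.1959, 0.1489, 95.2321] [1.7994e+02 2.0000e-02] F [1.8 1.3 7.4] gap 0.151 -> ([0.0007, -0.0005, 0.0019], np.float64(0.6))
[ 0.25 -0.25  0.03]
```

Turned freely, torque 0.03 N m. Release and lift.

>>> apply_moves([
  {"twist": [0,0,0],"offset": [0,0,0],"fingers": 0.4},
  {"twist": [0,0,0],"offset": [0,0,0],"fingers": 0.0},
  {"twist": [0,0,0],"offset": [0,0,0],"fingers": -0.5},
  {"twist": [0,0,0],"offset": [0,0,0],"fingers": -1},
  {"twist": [0,0,0],"offset": [0,0,0],"fingers": -1},
])

```text
time_s: 6.87
ee_pos: [0.5286, 0.1952, 0.1471]
tool_rot: [-3.14, 0.001, 1.668]
wrist_force: [-0.2, 0.5, 0.1]
finger_gap: 0.851
```

>>> apply_moves([
  {"twist": [0,0,0],"offset": [0,0,0],"fingers": -1},
  {"twist": [0,0,0],"offset": [0,0,-0.01],"fingers": -1},
  {"twist": [0,0,0],"offset": [0,0,-0.03],"fingers": -1},
  {"twist": [0,0,0],"offset": [0,0,-0.055],"fingers": -1},
  {"twist": [0,0,0],"offset": [0,0,-0.08],"fingers": -1},
])

```text
time_s: 7.28
ee_pos: [0.5288, 0.1957, 0.229]
tool_rot: [-3.141, -0.0, 1.668]
wrist_force: [-0.1, 0.5, -0.6]
finger_gap: 1.004
```

>>> apply_moves([
  {"twist": [0,0,0],"offset": [0,0.03,-0.02],"fingers": -1},
  {"twist": [0,0,0],"offset": [0,0.06,-0.04],"fingers": -1},
  {"twist": [0,0,0],"offset": [0,0.09,-0.05],"fingers": -1},
  {"twist": [0,0,0],"offset": [0,0.1,-0.05],"fingers": -1},
  {"twist": [0,0,0],"offset": [0,0.1,-0.05],"fingers": -1},
])

```text
time_s: 7.7
ee_pos: [0.6312, 0.2048, 0.2788]
tool_rot: [3.14, -0.001, 1.666]
wrist_force: [-1.0, -0.2, 0.3]
finger_gap: 0.996
```

Run:
```python
from h import *
o=np.load('top.npz')
for n in('top','scene'):
    p,d=arm.capture(n);P=cloud(n,d);h=cv2.cvtColor(p,cv2.COLOR_RGB2HSV)
    for nm,lo,hi,c in(('or',5,20,(.529,.197)),('bl',100,125,None)):
        if c is None:
            K,R,t=cam('top'); c=onz('top',378,206,.11)[:2]
        m=(h[...,0]>=lo)&(h[...,0]<=hi)&(h[...,1]>120)&(d>0)&(np.hypot(P[...,0]-c[0],P[...,1]-c[1])<.035)&(P[...,2]>.07)
        q=P[m]
        if len(q)<20:print(n,nm,len(q));continue
        zt=np.percentile(q[:,2],90);q=q[q[:,2]>zt-.008];print(n,nm,len(q),'ztop',zt.round(4),q.mean(0).round(4),cv2.minAreaRect((q[:,:2]*1000).astype(np.float32)))
    if n=='scene':
        cv2.imwrite('pics/s3.png',cv2.resize(p[160:360,110:410,::-1],None,fx=2.5,fy=2.5,interpolation=cv2.INTER_CUBIC))
p,d=o['p'],o['d'];P=cloud('top',d);h=cv2.cvtColor(p,cv2.COLOR_RGB2HSV);c=onz('top',378,206,.11)[:2]
m=(h[...,0]>=100)&(h[...,0]<=125)&(h[...,1]>120)&(d>0)&(np.hypot(P[...,0]-c[0],P[...,1]-c[1])<.035)&(P[...,2]>.07)
q=P[m];zt=np.percentile(q[:,2],90);q=q[q[:,2]>zt-.008];print('blue before',len(q),zt.round(4),q.mean(0).round(4),cv2.minAreaRect((q[:,:2]*1000).astype(np.float32)))
```

```text
top or 0
top bl 286 ztop 0.1186 [ 0.5613 -0.1097  0.1166] ((561.471435546875, -110.18107604980469), (14.431303024291992, 44.378841400146484), 46.024192810058594)
scene or 270 ztop 0.1053 [0.5267 0.1988 0.1032] ((528.6244506835938, 198.14923095703125), (15.996270179748535, 45.65227508544922), 6.662448883056641)
scene bl 135 ztop 0.1171 [ 0.559  -0.1066  0.1157] ((561.096435546875, -108.10538482666016), (13.393869400024414, 45.67070770263672), 50.081321716308594)
blue before 290 0.1184 [ 0.5612 -0.1096  0.1164] ((561.7949829101562, -109.95166778564453), (14.5379638671875, 44.26728439331055), 49.303504943847656)
```

View pics/s3.png

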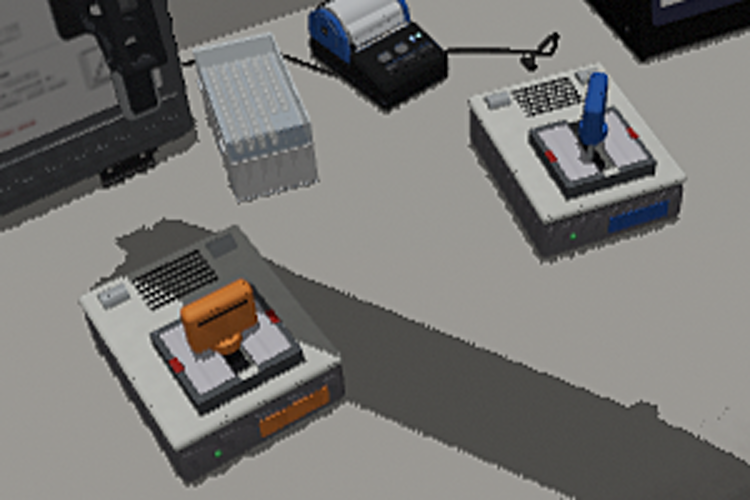

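The orange wing (220,315) stands across its slot between the red marks at (177,365) and (272,318). Its top is at 0.105 m, about 12 mm down, with the gripper away from it. The blue wing (593,108) hasn't moved.

```bash
python3 -c "
from workcell import arm
print(arm.sign_off())"
```

```text
the job is handed in; nothing more can be done
None
```

I locked the orange wing and handed the job in at about 8 s. I gripped the wing, turned it about 40° counter-clockwise to the slot, pressed it about 13.5 mm down, turned it about 90° clockwise, then released it and backed away.

- **Orange wing:** after release its top was at about 0.105 m, roughly 12 mm down from about 0.118 m. It stood across the slot to within about 2° of the red marks.
- **Blue wing:** its centre was unchanged to under 1 mm. Its fitted angle read about 3° different before and after (49.3° and 46.0°), which I put down to pixel noise, and that would be about 1 mm at its end.
- **Forces:** the highest wrist force in any reading was 19 N, at the end of the press, and the gripper was touching nothing at hand-in.
- **Not confirmed:** in the last top view the search for the orange wing found nothing, presumably because the arm was in the way. The orange figures come from the scene camera alone.

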